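# Set the sample track's stop and bring the jar up to it

### The job

Turn the crank wheel of the sample track until the yellow pointer on the blue stop block lines up with the white line of the red mark (not the blue one). Then slide the grey-lidded jar along the channel, without lifting it, until it touches the stop, and leave it there upright with the pointer still on the red mark. Do not disturb the timer, the rubber stopper or the weight.

Things in the scene. Friction and masses are not known exactly. Their poses are not given: they have to be found in the camera images.
- track: fixed sample track; origin at the underside on the channel's centre line, y along the channel (towards the robot). Channel y -70 to 95 mm, 52 wide, floor 10 above the worktop, rails 10 higher (on the +x rail a rack rides, to 30 above the worktop), +y end open. Black scale ledge at x -53 to -29, top at 20, carries the marks. Grey gearbox 70 by 70 mm, centre x 68, y 45, top at 48
- wheel_axis (a point): top centre of the crank wheel on its vertical axis: black disc of 68 mm diameter, top face 60 mm above the worktop, on the gearbox at track x 68, y 45 mm
- wheel_pin (a point): top of the fixed yellow upright crank pin on the wheel: 12 mm diameter, 30 mm tall above the disc's face (60 to 90 mm above the worktop), 26 mm from the wheel's axis. A push of about 3 N at the pin turns the wheel; it stays where it is left
- wheel (a joint): angle of the crank wheel, rad, 0 to 8.8, growing counter-clockwise seen from above; each rad counter-clockwise moves the stop 5 mm along the track's +y (towards the robot), clockwise moves it back
- stop (a joint): travel of the stop, m, 0 to 0.044 along the track's +y; always 0.005 times the wheel angle. Pushing the stop itself with more than about 15 N shifts it
- pointer (a point): tip of the 2.5 mm wide yellow pointer on the stop's -x side, over the scale ledge, 26 mm above the worktop; it travels along the track's y with the stop
- stop_face (a point): middle of the stop's contact face (its +y side), at the channel floor; axes as the track's. The stop block is 50 mm wide and rises 35 mm above the floor; the pointer lies 8 mm behind this face (-y)
- mark_red_line (a point): end nearest the pointer of the 2 mm wide white centre line on the red mark: a red clip, 10 mm square, 6 mm high, fixed on the scale ledge; axes as the track's. The pointer is set when it has the same y along the track as this line. The red and the blue mark may stand in either order, one on each side of the pointer
- mark_blue_line (a point): the same for the blue clip, which is not the mark to use
- jar: white sample jar with grey lid, 49 mm diameter, 40 mm tall, loose, standing in the channel between the stop and the open +y end; origin at the centre of its underside. It slides in the channel at under 3 N; pushed low, below half its height, it does not tip
- timer: bystander: white timer, 56 by 66 by 16 mm, lying on the worktop beyond the track, origin centre of underside
- stopper: bystander: red-brown rubber stopper, 34 mm diameter, 28 mm tall, left of the track, origin centre of underside
- weight: bystander: cream weight, 28 mm diameter, 48 mm tall, beyond the track, origin centre of underside
There are look-alikes about, which are no part of the job. What is shaped like the jar but orange is not meant.

How it is judged (in metres and radians):
On the way:
1. the pointer is set within 2 mm of the red mark and at rest, while the jar still stands more than 8 mm clear of the stop (y of pointer in the frame of mark_red_line between -0.002 and 0.002 m and velocity of joint wheel between -0.1 and 0.1 rad/s and y of jar in the frame of stop_face above 0.0325 m), for 0.3 s.
At the end, for the whole second after the job is handed in: the pointer is within 2 mm of the red mark along the track, and the jar stands upright and at rest in the channel against the stop, less than 2.5 mm from its face (y of pointer in the frame of mark_red_line between -0.002 and 0.002 m and y of jar in the frame of stop_face between 0.02 and 0.027 m and x of jar in the frame of stop_face between -0.006 and 0.006 m and angle between jar's own z axis and vertical below 0.1 rad and linear speed of jar below 0.01 m/s); the robot touches nothing.
It fails at once if the jar is lifted more than 12 mm off the channel floor (height (world z) of jar above 0.022 m).
It fails at once if the jar is tipped by more than 0.4 rad (angle between jar's own z axis and vertical above 0.4 rad).
It fails at once if the timer, stopper or weight is moved by more than 20 mm (distance of any of timer, stopper, weight from where it was at the start of the episode above 0.02 m).
It also fails if it takes over 54 s, if anything falls off the work surface, if the arm or the gripper's body presses on something with over 40 N, if the wrist force passes 120 N, or if a joint passes its speed limit or range.

### The arm

A 6-joint arm with a two-finger parallel gripper is mounted at the origin on a cart in front of the work surface, level with it; the furniture and walls round the work are solid. World frame = base frame: x ahead of the robot, y to its left, z up, the work surface at z = 0. Lengths are in mm, angles in rad, forces in N, time in s.
With the tool pointing down it reaches from about 350 to 975 mm from the base axis. Payload 7.1 kg.
Tool frame: the origin (TCP) lies at the very end of the fingers, on their centre line; the grasp point (between the pads) lies 19 mm behind it; x points along the fingers, y is the direction in which the jaws open and shut, and the axes are right-handed (so a half turn about x gives the same grasp; the last joint's range is limited). The gripper opens to 88 mm and grips with 3 to 60 N. Pads are 20 mm wide; open, the fingers measure 115 mm over their backs; the gripper's body (75 mm by 178 mm) begins 61 mm behind the grasp point.
Start: joints at [1.298, 0.423, 1.63, -0, 1.089, -0.019], TCP at [156.896, 604.97, 222.675] pointing down, gripper open.
Joint ranges: [-3, 3], [-0.9, 2.11], [0.09, 2.58], [-1.31, 4.45], [0.11, 2.69], [-2.54, 2.54]. Speed limits (rad/s): [2.39, 2.39, 3.01, 3.14, 3.14, 3.14].

### API

Orientations are given as a rotation vector (axis times angle).
In Python, from workcell import ctrl gives the robot as it stands. The module is installed in compiled form; this text tells all that it offers.
- The arm moves only by the tool carry_out, never from a script. Its argument "commands" is a list of rows, each a list of 6 numbers: the shift along the tool's x, y, z in m, then the turn, a rotation vector about the tool's x, y, z in degrees. In form: [[tx, ty, tz, rx, ry, rz], ...]. A call has 1 to 8 rows; each row shifts and turns the pose as measured when the row begins, along the tool's axes as they then stand; what a row does not reach is not made up. A row lasts 1/8 s, in which the tool goes at most 62.5 mm and 10.7 degrees, less where a joint would pass 70% of its speed; a pose out of reach is approached as far as the arm can. A call with a gripper value outside its range is refused whole. "grip" is the closure, from 0 (fully open) to 1 (shut), set as the call begins (left out, the last holds). The fingers move at their own pace and stop on an object; the grip force is fixed at half the most. Time passes only in rows, so rows that do not move let the fingers close. It gives the time, the measured TCP pose, the force and the opening at its end, in the units of the state.
- ctrl.get_obs(): the state, without advancing time (a new reading comes with each control period).
- ctrl.get_image(name): name is "scene" or "top"; returns a dict with "pixels" (480x640x3 uint8, blue, green, red), "intrinsics" (3x3 intrinsics, pixels), "dist_coeffs" ([k1, k2, p1, p2, k3] as OpenCV has them; the pictures are not rectified), "rvec" (rotation vector, rad) and "tvec" (3), from world to camera coordinates, as OpenCV has them. Camera axes: x right, y down, z forward; pixel columns grow to the right and rows downward; lengths in mm; the calibration is good to about 2 mm. A picture is of the moment at which its call begins. There is no depth.
- ctrl.close_job(): hands the job in, once; it reports no verdict.
The state is a dict: "t": time; "qpos": joint angles; "qvel": joint speeds; "joint_torque": joint torques, N m; "ee_pos": TCP position; "orientation": TCP orientation; "ft_force": force on the tool from outside, world axes, zero at the start; "moment": the same for the moment, N m; "width": finger opening in mm.
Only numpy, scipy, OpenCV 4.12 (cv2) and the standard library are available. Lean on these libraries where they do the work, as an engineer would, in place of code of your own. Each camera call takes 0.05 s, during which the arm holds its last target. There are 200 camera calls.

## Working session

There is one attempt and no reset: what is moved stays moved. The work goes in short steps, Python scripts to look and compute and a tool call to move; the robot and the scene stay as the last step left them, time stands still between calls to the robot, and variables do not carry over. Pictures are saved under pics/ and viewed, about 8 in all and at most 12, crops included, and the job is handed in when it is done.

Besides the shell and the picture viewer there is one more tool, called by a JSON object that holds its "method" and its "body". carry_out: Moves the arm, as the interface text tells. Its arguments: {"type":"object","properties":{"commands":{"type":"array"},"grip":{"type":"number"}},"required":["commands"]}

```bash
mkdir -p pics
cat > h.py <<'E'
import numpy as np, cv2
from workcell import ctrl
def snap(n,f):
    im=ctrl.get_image(n); cv2.imwrite('pics/'+f+'.png',im['pixels']); np.save('pics/'+f+'.npy',im,allow_pickle=True); return im
def load(f): return np.load('pics/'+f+'.npy',allow_pickle=True).item()
def w(im,uv,z):
    uv=np.array(uv,float).reshape(-1,1,2)
    n=cv2.undistortPoints(uv,np.array(im['intrinsics'],float),np.array(im['dist_coeffs'],float))[:,0]
    R=cv2.Rodrigues(np.array(im['rvec'],float))[0]; t=np.array(im['tvec'],float).ravel()
    c=-R.T@t; d=np.c_[n,np.ones(len(n))]@R
    return c+d*((np.broadcast_to(z,len(n))-c[2])/d[:,2])[:,None]
def px(im,P):
    return cv2.projectPoints(np.array(P,float).reshape(-1,1,3),np.array(im['rvec'],float),np.array(im['tvec'],float),np.array(im['intrinsics'],float),np.array(im['dist_coeffs'],float))[0][:,0]
def crop(im,x0,y0,x1,y1,s,f):
    cv2.imwrite('pics/'+f+'.png',cv2.resize(im['pixels'][y0:y1,x0:x1],None,fx=s,fy=s,interpolation=cv2.INTER_CUBIC))
E
python3 -c "
from h import *
a=snap('scene','s0');b=snap('top','t0');print(ctrl.get_obs())
for i in(a,b):
  R=cv2.Rodrigues(np.array(i['rvec'],float))[0];print(-R.T@np.array(i['tvec']).ravel())
"
```

```text
{'t': 0.1, 'qpos': array([ 1.29799504e+00,  4.23737057e-01,  1.63057387e+00, -1.16221547e-05,
        1.08860300e+00, -1.89697173e-02]), 'qvel': array([-0.00269302, -0.00161636, -0.00252733,  0.00043922,  0.0003257 ,
        0.00120095]), 'joint_torque': array([ 2.44187240e-04, -5.45609987e+01, -2.74319923e+01,  6.44855713e-02,
        1.88354863e-02, -1.24535262e-06]), 'ee_pos': array([156.77684042, 604.52036179, 222.0121187 ]), 'orientation': array([ 0.19823273,  1.56177808, -0.20029306]), 'ft_force': array([ 0.32643104, -0.69156347,  0.81956079]), 'moment': array([-0.0101365 ,  0.01616998,  0.06212139]), 'width': 87.98604832781733}
[ 154.40305402 -147.03974906  568.3370409 ]
[434.51652174 424.1955508  925.00384794]
```

View pics/t0.png

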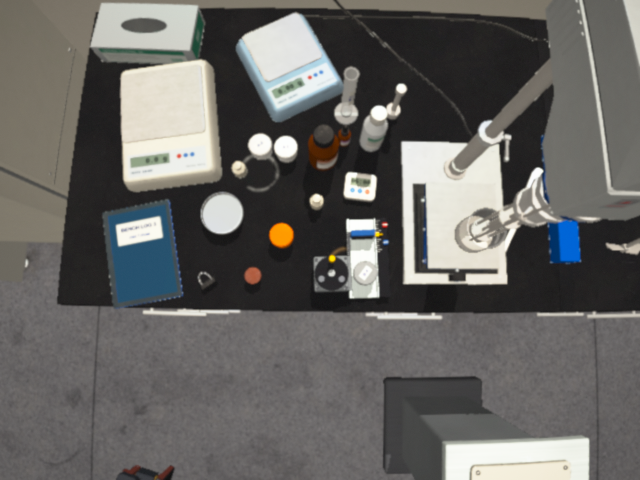

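View pics/s0.png

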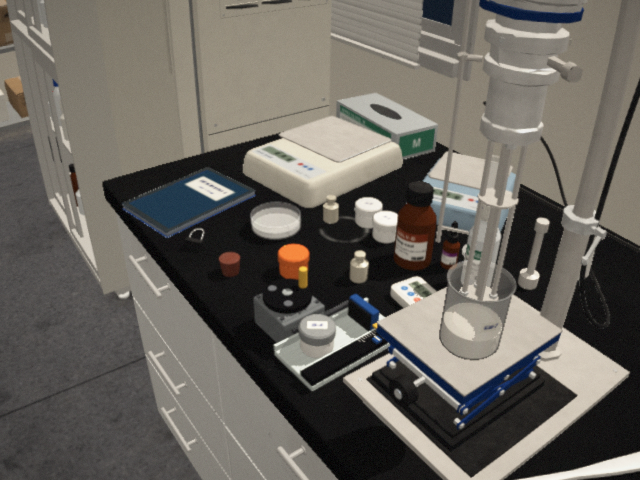

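```bash
python3 -c "
from h import *
a=load('s0');b=load('t0')
crop(b,300,200,400,310,5,'t0c')
crop(a,240,250,400,400,5,'s0c')
for P in ([157,605,222],[0,0,0],[300,0,0],[0,300,0]): print(P,px(b,P)[0])
print(w(b,[[348,219],[377,219],[380,297],[349,298],[332,259],[366,272]],[20,20,20,20,90,50]).round(1))
"
```

```text
[157, 605, 222] [198.8196705  480.63775838]
[0, 0, 0] [518.47078952 512.37235959]
[300, 0, 0] [518.31234175 369.09705877]
[0, 300, 0] [376.27282497 518.28461024]
[[612.1 364.2  20. ]
 [613.1 302.9  20. ]
 [450.2 297.6  20. ]
 [447.4 361.3  20. ]
 [520.  399.1  90. ]
 [499.  329.6  50. ]]
```

View pics/t0c.png

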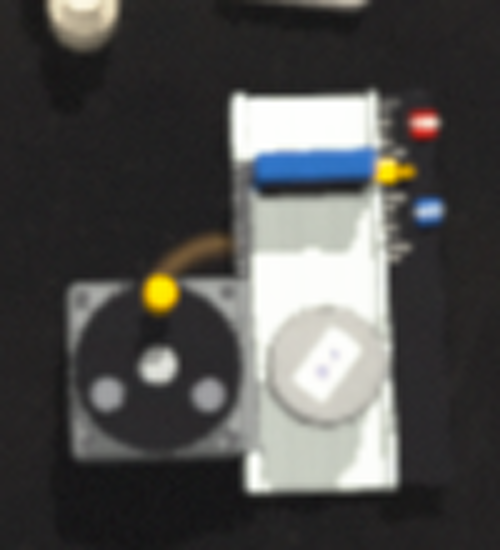

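View pics/s0c.png

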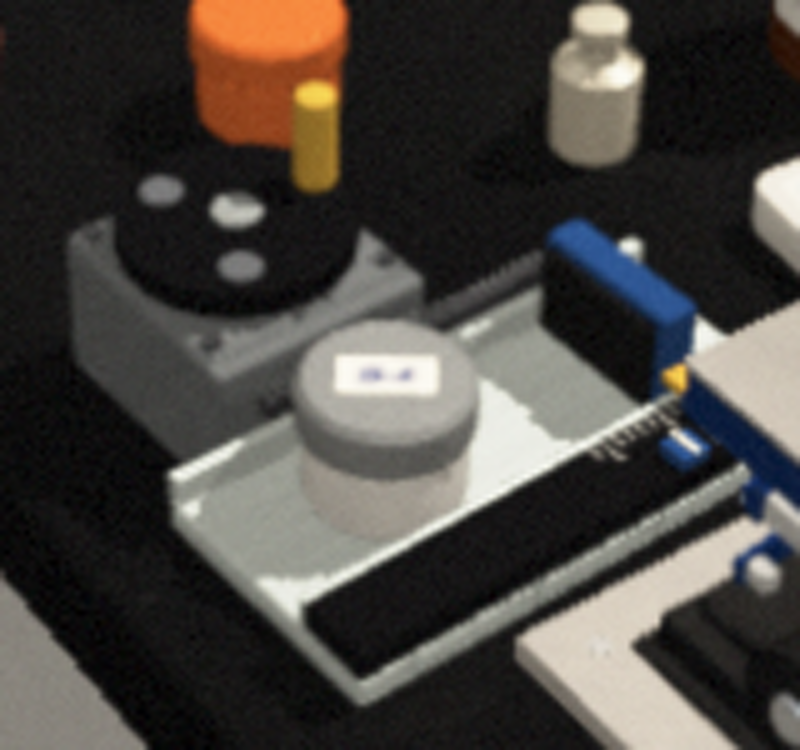

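```bash
cat > fit.py <<'E'
from h import *
from scipy.optimize import least_squares
a=load('s0');b=load('t0')
T=[([29,-70,20],(232,95)),([-29,-70,20],(376,93)),([-29,95,20],(398,490)),([68,45,60],(158.5,367)),
 ([103,80,48],(72,460)),([103,10,48],(68,285))]
S=[([-29,95,20],(305,608)),([-53,95,20],(365,678)),([33,80,48],(215,380)),([33,10,48],(420,278)),([103,80,48],(70,240))]
def unT(p): return (np.array(p,float)+.5)/5-.5
f=lambda P,p: np.array(P)@np.array([[np.cos(p[2]),np.sin(p[2]),0],[-np.sin(p[2]),np.cos(p[2]),0],[0,0,1]])+[p[0],p[1],0]
def res(p,full=False):
    r=[px(b,f([q for q,_ in T],p))-(unT([u for _,u in T])+[300,200]),
       px(a,f([q for q,_ in S],p))-(unT([u for _,u in S])+[240,250])]
    return r if full else np.vstack(r).ravel()
s=least_squares(res,[545,332,np.pi/2],loss='soft_l1')
p=s.x
def tr(P): # world->track
    c,s_=np.cos(p[2]),np.sin(p[2]); d=np.array(P)[:,:2]-p[:2]; return np.c_[d@[c,s_],d@[-s_,c]]
E
python3 -c "
from fit import *
print(p); print(res(p,True))
pts=unT([(424,123),(412,172),(428,211),(161,293),(326,365)])+[300,200]
W=w(b,pts,[26,26,26,90,50]);print(W.round(1));print(tr(W).round(1))
print('axis,ch', f([[68,45,60],[0,95,10],[0,-70,10]],p).round(1))
o=ctrl.get_obs();print(cv2.Rodrigues(o['orientation'])[0].round(3))
"
```

```text
[545.34804204 332.46600789   1.62654577]
[array([[ 1.46118729, -0.32211236],
       [ 0.07255777, -0.98153525],
       [ 0.47415163, -1.54894705],
       [ 0.71930171, -0.64642598],
       [ 1.01789718, -0.49078397],
       [ 0.4494871 , -0.51910761]]), array([[-0.07784152,  1.1290651 ],
       [-0.28296363, -1.8237413 ],
       [-1.80858426, -0.55478635],
       [-1.14933739, -0.89906405],
       [-2.39332138,  0.86098234]])]
[[601.1 288.3  26. ]
 [580.3 293.5  26. ]
 [563.9 286.9  26. ]
 [521.5 399.5  90. ]
 [497.7 332.   50. ]]
[[-47.2 -53.2]
 [-40.9 -32.7]
 [-46.5 -16. ]
 [ 68.2  20.1]
 [  2.2  47.6]]
axis,ch [[496.6 397.9  60. ]
 [450.5 327.2  10. ]
 [615.2 336.4  10. ]]
[[-0.     0.251  0.968]
 [-0.001  0.968 -0.251]
 [-1.    -0.001 -0.   ]]
```

Top crop: the red mark's white line at crop (424,123), pointer tip at (412,172), blue at (428,211), pin at (161,293) and grey jar lid at (326,365). The orange jar at image (281,235) is the look-alike. The grey-lidded one in the channel, confirmed in both crops, is the jar meant. The pointer must travel about −20.5 mm, which is about 4.1 rad clockwise.

{"method": "carry_out", "body": {"commands": [[0.008,-0.0134,0.0506,0,0,0],[0.008,-0.0134,0.0506,0,0,0],[0.008,-0.0134,0.0506,0,0,0],[0.008,-0.0134,0.0506,0,0,0],[0.008,-0.0134,0.0506,0,0,0],[0.008,-0.0134,0.0506,0,0,0],[0.008,-0.0134,0.0506,0,0,0],[0.008,-0.0134,0.0506,0,0,0]], "grip": 0.6}}

```text
t: 1.1
ee_pos: [528.9, 395.3, 153.9]
orientation: [0.191, 1.564, -0.196]
ft_force: [0.3, 0.2, 0.2]
width: 35.1
```

{"method": "carry_out", "body": {"commands": [[0,0,0,-10.5,0,0],[0,0,0,-10.5,0,0],[0,0,0,-10.5,0,0],[0,0,0,-10.5,0,0],[0,0,0,-10.5,0,0],[0,0,0,-10.5,0,0],[0,0,0,-10.5,0,0],[0,0,0,-10.5,0,0]]}}

```text
t: 2.1
ee_pos: [530.8, 389.7, 148.4]
orientation: [-0.973, 1.356, 0.972]
ft_force: [-0.3, -0.1, 0.4]
width: 35.1
```

```bash
cat > st.py <<'E'
from h import *
import sys
o=ctrl.get_obs(); R=cv2.Rodrigues(o['orientation'])[0]
print('t',o['t'],'pos',o['ee_pos'].round(1),'F',o['ft_force'].round(1),'w',round(o['width'],1),'q',o['qpos'].round(2))
print(R.round(3).tolist(),'yaw',round(np.degrees(np.arctan2(R[1,2],R[0,2])),1))
if len(sys.argv)>3:
    g=np.array(list(map(float,sys.argv[1:4]))); print('tool shift mm',(R.T@(g-o['ee_pos'])).round(1))
E
python3 st.py 521.5 399 70
```

```text
t 2.1 pos [530.8 389.7 148.4] F [-0.3 -0.1  0.4] w 35.1 q [ 0.62  0.56  1.59 -0.    1.   -2.21]
[[-0.009, -0.949, 0.314], [-0.007, 0.314, 0.949], [-1.0, 0.007, -0.01]] yaw 71.7
tool shift mm [78.4 11.2  6.7]
```

{"method": "carry_out", "body": {"commands": [[0.01,0.011,0.0065,0,0,0],[0.02,0,0,0,0,0],[0,0,0,0,0,0]]}}

```text
t: 2.48
ee_pos: [520.2, 399.3, 114.8]
orientation: [-0.968, 1.361, 0.967]
ft_force: [-0.7, 0.4, 0.5]
width: 35.0
```

```bash
python3 st.py 521.5 399 70
```

```text
t 2.475 pos [520.2 399.3 114.8] F [-0.7  0.4  0.5] w 35.0 q [ 0.64  0.6   1.61 -0.    0.94 -2.18]
[[-0.012, -0.947, 0.321], [-0.009, 0.321, 0.947], [-1.0, 0.008, -0.012]] yaw 71.3
tool shift mm [44.8 -1.7  0.7]
```

{"method": "carry_out", "body": {"commands": [[0.022,-0.001,0,0,0,0],[0.021,0,0,0,0,0],[0,0,0,0,0,0]]}}

```text
t: 2.85
ee_pos: [520.5, 398.6, 69.5]
orientation: [-0.965, 1.364, 0.964]
ft_force: [0.4, -1.1, 1.0]
width: 35.3
```

{"method": "carry_out", "body": {"commands": [[0,0,0,0,0,0],[0,0,0,0,0,0],[0,0,0,0,0,0],[0,0,0,0,0,0]], "grip": 1.0}}

```text
t: 3.35
ee_pos: [522.8, 399.0, 70.8]
orientation: [-0.965, 1.359, 0.962]
ft_force: [-0.0, 1.8, -5.7]
width: 11.2
```

```bash
python3 st.py 521.5 399 70; python3 -c "
from h import *
b=snap('top','t1');crop(b,290,190,410,310,5,'t1c')"
```

```text
t 3.35 pos [522.8 399.   70.8] F [-0.   1.8 -5.7] w 11.2 q [ 0.63  0.66  1.62 -0.    0.87 -2.17]
[[-0.008, -0.946, 0.325], [-0.008, 0.325, 0.946], [-1.0, 0.005, -0.01]] yaw 71.0
tool shift mm [ 0.8  1.3 -0.4]
```

View pics/t1c.png

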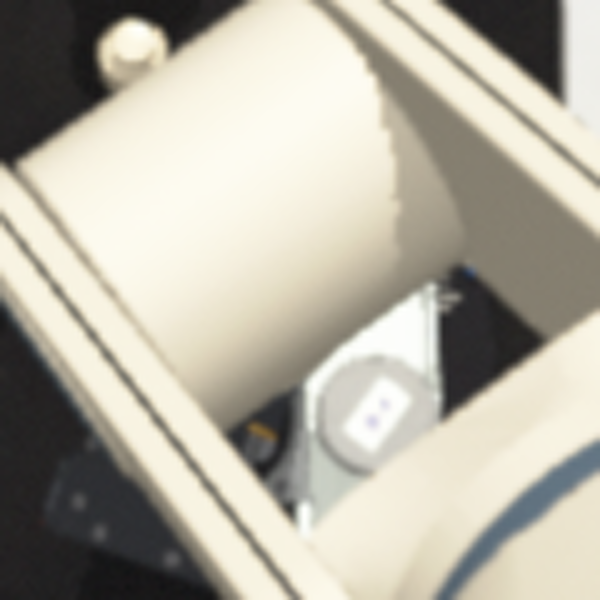

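The tool is gripping the pin (width 11.2 mm); the camera view of the marks is blocked by the arm. I start turning clockwise and watch the force.

{"method": "carry_out", "body": {"commands": [[0,-0.0011,-0.0035,8,0,0],[0,-0.0011,-0.0035,8,0,0],[0,-0.0011,-0.0035,8,0,0],[0,-0.0011,-0.0035,8,0,0]]}}

```text
t: 3.9
ee_pos: [518.3, 385.6, 70.8]
orientation: [-0.524, 1.518, 0.518]
ft_force: [0.3, 1.1, -6.5]
width: 11.3
```

```bash
python3 st.py 522.8 399 70
```

```text
t 3.9 pos [518.3 385.6  70.8] F [ 0.3  1.1 -6.5] w 11.3 q [ 0.62  0.65  1.65 -0.    0.85 -1.61]
[[-0.009, -0.617, 0.787], [-0.007, 0.787, 0.617], [-1.0, 0.0, -0.011]] yaw 38.1
tool shift mm [ 0.7  7.8 11.8]
```

{"method": "carry_out", "body": {"commands": [[0,-0.001,-0.0044,10,0,0],[0,-0.001,-0.0044,10,0,0],[0,-0.001,-0.0044,10,0,0],[0,-0.001,-0.0044,10,0,0],[0,-0.001,-0.0044,10,0,0],[0,-0.001,-0.0044,10,0,0],[0,-0.001,-0.0044,10,0,0],[0,-0.001,-0.0044,10,0,0]]}}

```text
t: 4.9
ee_pos: [485.6, 377.7, 70.8]
orientation: [0.604, 1.489, -0.615]
ft_force: [2.0, 1.9, -7.1]
width: 11.1
```

```bash
python3 st.py 496.8 400 70
```

```text
t 4.9 pos [485.6 377.7  70.8] F [ 2.   1.9 -7.1] w 11.1 q [ 0.64  0.61  1.73  0.    0.81 -0.15]
[[-0.007, 0.703, 0.711], [-0.004, 0.711, -0.703], [-1.0, -0.008, -0.002]] yaw -44.6
tool shift mm [ 0.7 23.8 -7.7]
```

{"method": "carry_out", "body": {"commands": [[0,-0.001,-0.0044,10,0,0],[0,-0.001,-0.0044,10,0,0],[0,-0.001,-0.0044,10,0,0],[0,-0.001,-0.0044,10,0,0],[0,-0.001,-0.0044,10,0,0],[0,-0.001,-0.0044,10,0,0],[0,-0.001,-0.0044,10,0,0],[0,-0.001,-0.0044,10,0,0]]}}

```text
t: 5.9
ee_pos: [473.4, 408.8, 70.8]
orientation: [1.664, 0.826, -1.674]
ft_force: [1.8, -0.6, -5.7]
width: 11.0
```

```bash
python3 st.py 496.8 400 70; python3 -c "
from h import *
from scipy.optimize import least_squares
P=np.array([[522.8,399],[518.3,385.6],[485.6,377.7],ctrl.get_obs()['ee_pos'][:2]])
s=least_squares(lambda c:np.hypot(*(P-c[:2]).T)-c[2],[496.8,400,26]);print(s.x,s.fun); v=P-s.x[:2]; print(np.degrees(np.unwrap(np.arctan2(v[:,1],v[:,0]))))
b=snap('top','t2');crop(b,290,190,410,310,5,'t2c')"
```

```text
t 5.9 pos [473.4 408.8  70.8] F [ 1.8 -0.6 -5.7] w 11.0 q [ 0.69  0.62  1.71 -0.    0.82  1.34]
[[-0.004, 0.796, -0.605], [-0.004, -0.605, -0.796], [-1.0, -0.0, 0.006]] yaw -127.2
tool shift mm [ 0.7 23.9 -7.1]
[497.41000485 400.22411062  25.45495522] [-0.03546859  0.04517241 -0.02246078  0.01275695]
[  -2.76022524  -34.99407078 -117.66924704 -199.7258573 ]
```

View pics/t2c.png

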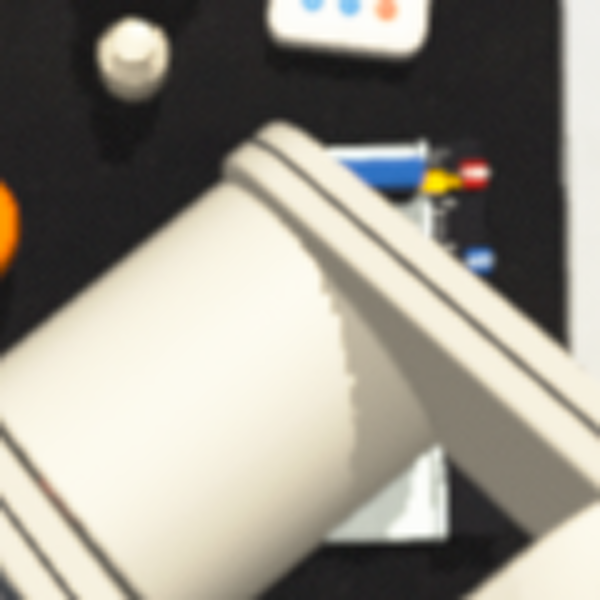

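```bash
cat > gap.py <<'E'
import sys
from fit import *
def gap(n=6):
    ims=[ctrl.get_image('top') for _ in range(n)]
    I=np.mean([i['pixels'].astype(float) for i in ims],0)
    B,G,R=I[...,0],I[...,1],I[...,2]
    ys,xs=np.mgrid[0:480,0:640]
    def cen(wt,box):
        x0,y0,x1,y1=box; W=np.clip(wt[y0:y1,x0:x1],0,None)
        return np.array([(W*xs[y0:y1,x0:x1]).sum(),(W*ys[y0:y1,x0:x1]).sum()])/W.sum()
    red=cen(np.where((R-G>40),R-G,0)*((R-B)>40)*(G<150),(379,219,391,231))
    print('red clip',red)
    rx,ry=int(round(red[0])),int(round(red[1]))
    lin=cen(np.minimum(B,G)-60,(rx-2,ry-3,rx+4,ry+4))
    yl=cen(np.where((np.minimum(R,G)-B>50),np.minimum(R,G)-B,0),(378,215,384,250))
    for nm,u in(('clip',red),('line',lin),('pointer',yl)):
        print(nm,u.round(2),tr(w(ims[0],[u],26)).round(2))
    return I
if __name__=='__main__':
    I=gap(); print(I[219:232,376:391].min(-1).astype(int)); print((np.minimum(I[...,1],I[...,2])-I[...,0])[219:232,372:391].astype(int))
E
python3 gap.py
```

```text
red clip [383.91875961 224.69829575]
clip [383.92 224.7 ] [[-46.16 -52.18]]
line [384.71 224.05] [[-47.91 -53.5 ]]
pointer [379.14 225.86] [[-35.96 -50.12]]
[[ 68  61  60  56  47  44  44  45  43  41  36  33  33  32  31]
 [ 96  91  85  75  54  44  43  43  42  41  37  34  32  33  32]
 [105  95  77  62  48  42  42  42  42  40  37  34  33  33  34]
 [ 95  85  61  47  43  42  39  41  43  46  42  37  34  32  32]
 [ 62  53  44  43  44  49  70  99 116 129 120  82  46  33  32]
 [  0   0   0  31  39  60 109 158 185 206 190 129  63  35  34]
 [  0   0   0   0   0  32  74 110 129 142 130  89  48  35  35]
 [  0   0   0   0   0   0  25  41  47  51  48  40  34  34  34]
 [  0   0   0   0   1  15  27  24  22  27  31  32  33  33  33]
 [ 76  59  43  33  30  31  35  32  30  33  36  33  33  34  34]
 [ 89  64  69  76  70  48  40  40  39  39  40  33  33  35  34]
 [119  78  96 117 109  68  43  41  42  42  40  34  33  34  34]
 [150  95  93  89  79  55  42  41  41  42  38  32  33  34  34]]
[[   4    3    3    2    1    1    0    0    0   -2   -2   -1   -2   -1
    -1    0    0    0    0]
 [  -6   -9   -1    2  
[... 477 characters left out ...]
 [-139 -116  -19  118  221  221  199  158  138   89   29   14   14   14
    13    8    3    0    0]
 [-113  -74   16  164  228  232  224  187  162  133   59   16    9    9
     7    2    0    0    0]
 [ -51    2   73  177  222  223  208  145  104   70   29    8    3    1
     2    1   -1    0    0]
 [  -4   13   37   65   84   93   88   47   15    9    2    0   -1    0
     0    0    0    0    0]
 [   3    6   10   14   17   19   13    7    4    1    0   -1    0   -1
    -1    0    0    0    0]
 [   4    6    7    7    6    4    6    7    6    2   -1   -2   -1   -2
    -1    0    0    0    0]
 [   6    6    6    3    6    5    5    5    4    0   -2   -2   -2   -1
    -1   -1    0    0    0]]
```

{"method": "carry_out", "body": {"commands": [[0,-0.001,-0.0039,9,0,0],[0,-0.001,-0.0039,9,0,0],[0,-0.001,-0.0039,9,0,0],[0,-0.0009,-0.0038,8.5,0,0],[0,0,0,0,0,0]]}}

```text
t: 6.88
ee_pos: [482.9, 421.1, 70.8]
orientation: [2.054, 0.307, -2.062]
ft_force: [3.1, 2.7, -6.7]
width: 11.4
```

```bash
python3 st.py
cat >> gap.py <<'E'
    for c in (380,381,382):
        W=np.clip((np.minimum(I[...,1],I[...,2])-I[...,0])[215:240,c],0,None); W[W<8]=0
        r=(W*np.arange(215,240)).sum()/W.sum(); print('tip',c,r.round(2),tr(w(b,[[c,r]],26)).round(2))
    for c in (383,384,385,386):
        W=np.clip(I[219:230,c].min(-1)-48,0,None); r=(W*np.arange(219,230)).sum()/W.sum(); print('line',c,r.round(2),tr(w(b,[[c,r]],26)).round(2))
E
python3 gap.py | grep -E 'tip|line'
```

```text
t 6.875 pos [482.9 421.1  70.8] F [ 3.1  2.7 -6.7] w 11.4 q [ 0.7   0.64  1.67 -0.    0.84  1.97]
[[-0.004, 0.296, -0.955], [-0.005, -0.955, -0.296], [-1.0, 0.003, 0.005]] yaw -162.8
line [384.74 224.05] [[-47.97 -53.49]]
tip 380 224.27 [[-37.99 -53.42]]
tip 381 224.28 [[-40.09 -53.31]]
tip 382 224.29 [[-42.18 -53.21]]
line 383 224.05 [[-44.32 -53.63]]
line 384 224.05 [[-46.42 -53.55]]
line 385 224.06 [[-48.52 -53.44]]
line 386 224.04 [[-50.63 -53.41]]
```

The pointer is within about 0.5 mm of the red line. I release the pin and rise.

{"method": "carry_out", "body": {"commands": [[0,0,0,0,0,0],[0,0,0,0,0,0],[0,0,0,0,0,0]], "grip": 0.7}}

```text
t: 7.55
ee_pos: [481.9, 420.2, 71.9]
orientation: [2.05, 0.308, -2.063]
ft_force: [-0.6, -0.1, 0.4]
width: 26.7
```

{"method": "carry_out", "body": {"commands": [[-0.02,0,0,0,0,0],[-0.04,0,0,0,0,0],[-0.04,0,0,0,0,0],[0,0,0,0,0,0]]}}

```text
t: 8.05
ee_pos: [482.7, 421.0, 179.1]
orientation: [2.051, 0.309, -2.062]
ft_force: [-0.3, 0.5, 0.6]
width: 26.6
```

```bash
python3 gap.py | grep -E 'tip|line'; python3 st.py 445 327 100; python3 -c "
from fit import *
print(f([[0,47.6,14],[2.2,47.6,14],[0,86,14],[0,96,14]],p).round(1))"
```

```text
t 8.35 pos [480.2 418.8 172.8] F [-0.4 -0.1  0. ] w 26.2 q [ 0.7   0.5   1.63 -0.    1.03  1.97]
[[-0.012, 0.298, -0.954], [-0.012, -0.954, -0.298], [-1.0, 0.008, 0.015]] yaw -162.7
tool shift mm [74.3 76.6 59.9]
[[497.8 329.8  14. ]
 [497.7 332.   14. ]
 [459.5 327.7  14. ]
 [449.5 327.1  14. ]]gap.py:10: RuntimeWarning: invalid value encountered in divide
  return np.array([(W*xs[y0:y1,x0:x1]).sum(),(W*ys[y0:y1,x0:x1]).sum()])/W.sum()
Traceback (most recent call last):
  File "gap.py", line 20, in <module>
    I=gap(); print(I[219:232,376:391].min(-1).astype(int)); print((np.minimum(I[...,1],I[...,2])-I[...,0])[219:232,372:391].astype(int))
  File "gap.py", line 13, in gap
    rx,ry=int(round(red[0])),int(round(red[1]))
              ~~~~~^^^^^^^^
ValueError: cannot convert float NaN to integer
```

{"method": "carry_out", "body": {"commands": [[0.02,0.026,0.02,0,0,0],[0.02,0.026,0.02,0,0,0],[0.02,0.026,0.02,0,0,0]], "grip": 1.0}}

```text
t: 8.72
ee_pos: [444.9, 325.2, 111.3]
orientation: [2.039, 0.306, -2.067]
ft_force: [0.5, 0.0, -0.3]
width: 1.7
```

{"method": "carry_out", "body": {"commands": [[0,0,0,-9.3,0,0],[0,0,0,-9.3,0,0],[0,0,0,-9.3,0,0],[0,0,0,-9.3,0,0],[0,0,0,-9.3,0,0],[0,0,0,-9.3,0,0],[0,0,0,-9.3,0,0],[0,0,0,-9.3,0,0]]}}

```text
t: 9.72
ee_pos: [437.7, 318.2, 101.0]
orientation: [1.123, 1.249, -1.189]
ft_force: [0.2, 0.9, 0.2]
width: 0.7
```

```bash
python3 st.py 448 327 15; python3 -W ignore gap.py | grep -E 'tip|line';python3 -c "
from h import *
b=snap('scene','s2');crop(b,220,230,420,400,4,'s2c')"
```

```text
t 9.725 pos [437.7 318.2 101. ] F [0.2 0.9 0.2] w 0.7 q [ 0.61  0.49  1.87 -0.    0.82  0.54]
[[-0.031, 0.997, 0.073], [-0.025, 0.072, -0.997], [-0.999, -0.032, 0.022]] yaw -85.8
tool shift mm [ 85.4  13.7 -10. ]
line [384.74 224.05] [[-47.97 -53.49]]
tip 380 224.27 [[-37.99 -53.42]]
tip 381 224.28 [[-40.09 -53.31]]
tip 382 224.27 [[-42.19 -53.24]]
line 383 224.05 [[-44.32 -53.63]]
line 384 224.04 [[-46.42 -53.56]]
line 385 224.06 [[-48.52 -53.45]]
line 386 224.03 [[-50.63 -53.42]]
```

View pics/s2c.png

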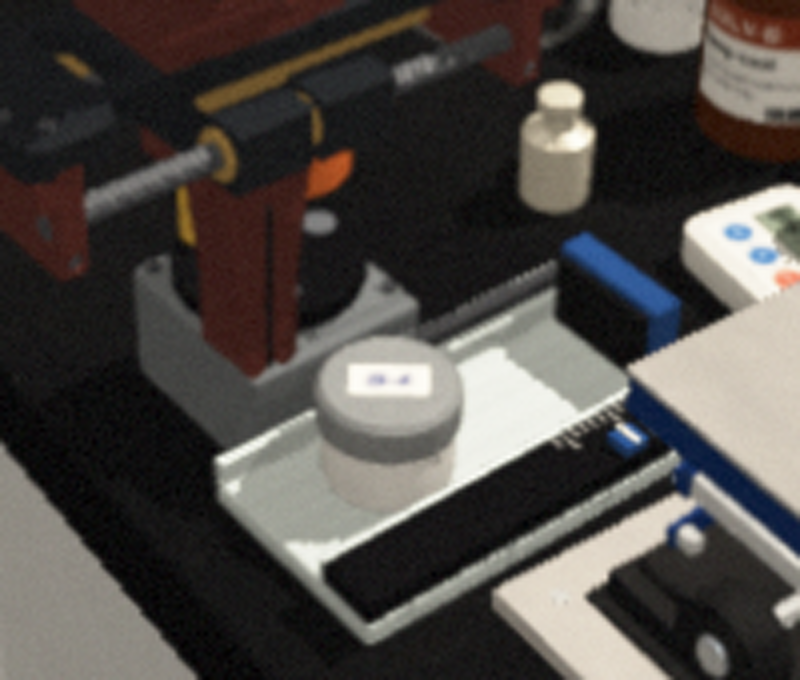

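The scene picture shows the closed fingers hanging behind the jar, with the jar's lid at crop (388,380). The top-view numbers show the pointer still on the red line after release (gap 0.5 mm or less). I straighten the tool and go down behind the jar.

{"method": "carry_out", "body": {"commands": [[0.01,0.01,-0.009,0,1.3,1.8],[0.025,0,0,0,0,0],[0.02,0,0,0,0,0],[0,0,0,0,0,0]]}}

```text
t: 10.58
ee_pos: [448.4, 328.8, 45.7]
orientation: [1.169, 1.236, -1.162]
ft_force: [0.0, 0.3, -0.3]
width: 0.3
```

```bash
python3 st.py 449 327.5 16
```

```text
t 10.575 pos [448.4 328.8  45.7] F [ 0.   0.3 -0.3] w 0.3 q [0.61 0.59 1.88 0.   0.67 0.55]
[[0.003, 0.998, 0.059], [0.003, 0.059, -0.998], [-1.0, 0.003, -0.003]] yaw -86.6
tool shift mm [29.7  0.4  1.4]
```

{"method": "carry_out", "body": {"commands": [[0.016,0,0.001,0,0,0],[0.01,0,0,0,0,0],[0,0,0,0,0,0]]}}

```text
t: 10.95
ee_pos: [449.3, 328.3, 19.2]
orientation: [1.172, 1.235, -1.161]
ft_force: [0.4, 0.9, -0.4]
width: 0.4
```

```bash
python3 st.py 460 328 17
```

```text
t 10.95 pos [449.3 328.3  19.2] F [ 0.4  0.9 -0.4] w 0.4 q [0.61 0.63 1.88 0.   0.62 0.55]
[[0.005, 0.998, 0.058], [0.004, 0.058, -0.998], [-1.0, 0.005, -0.004]] yaw -86.7
tool shift mm [ 2.3 10.7  0.9]
```

{"method": "carry_out", "body": {"commands": [[0,0.004,0,0,0,0],[0,0.004,0,0,0,0],[0,0.004,0,0,0,0],[0,0.004,0,0,0,0],[0,0.004,0,0,0,0],[0,0.004,0,0,0,0]]}}

```text
t: 11.7
ee_pos: [475.6, 330.3, 20.6]
orientation: [1.173, 1.235, -1.159]
ft_force: [-0.1, 0.5, 0.2]
width: 0.9
```

```bash
python3 st.py 528 332 19; python3 -c "
from h import *
b=snap('scene','s3');crop(b,220,230,420,400,4,'s3c')"
```

```text
t 11.7 pos [475.6 330.3  20.6] F [-0.1  0.5  0.2] w 0.9 q [0.59 0.65 1.83 0.   0.65 0.53]
[[0.006, 0.998, 0.058], [0.005, 0.058, -0.998], [-1.0, 0.006, -0.005]] yaw -86.7
tool shift mm [ 2.  52.4  1.3]
```

View pics/s3c.png

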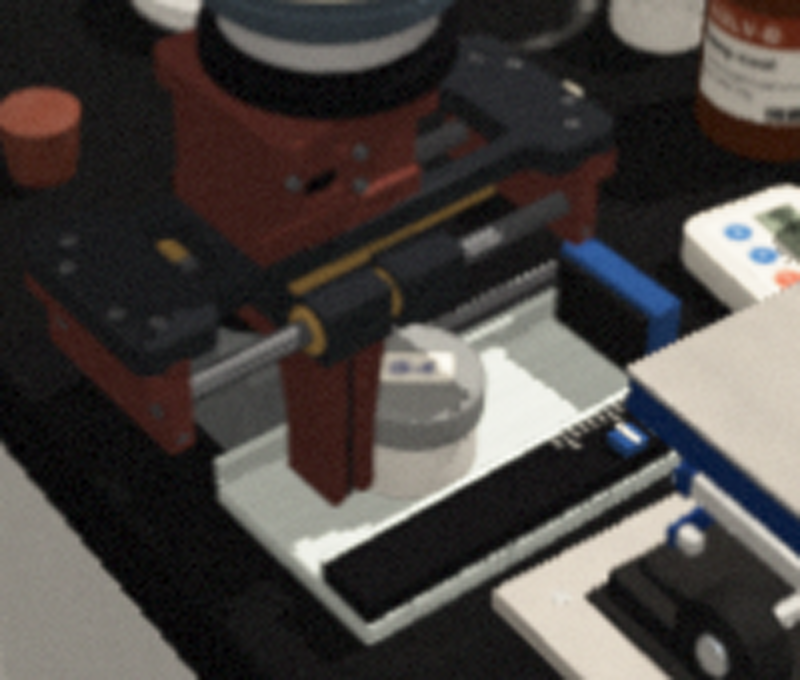

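The fingers are in contact and the jar is sliding upright (lid at about crop (425,370)). I continue.

{"method": "carry_out", "body": {"commands": [[0.0005,0.004,0,0,0,0],[0.0003,0.004,0,0,0,0],[0.0003,0.004,0,0,0,0],[0.0003,0.004,0,0,0,0],[0.0003,0.004,0,0,0,0],[0.0003,0.004,0,0,0,0],[0.0003,0.004,0,0,0,0],[0.0003,0.004,0,0,0,0]]}}

```text
t: 12.75
ee_pos: [509.6, 332.2, 18.1]
orientation: [1.173, 1.235, -1.16]
ft_force: [-2.3, 0.1, 1.6]
width: 0.9
```

{"method": "carry_out", "body": {"commands": [[0.0003,0.003,0,0,0,0],[0.0003,0.003,0,0,0,0],[0,0,0,0,0,0]]}}

```text
t: 13.12
ee_pos: [516.5, 332.7, 17.5]
orientation: [1.173, 1.235, -1.16]
ft_force: [-0.1, -0.6, -0.6]
width: 0.1
```

```bash
python3 st.py 528 332 19; python3 -W ignore gap.py | grep -E 'tip|line'
```

```text
t 13.125 pos [516.5 332.7  17.5] F [-0.1 -0.6 -0.6] w 0.1 q [0.55 0.69 1.75 0.   0.69 0.49]
[[0.006, 0.998, 0.058], [0.005, 0.058, -0.998], [-1.0, 0.006, -0.005]] yaw -86.7
tool shift mm [-1.5 11.4  1.3]Traceback (most recent call last):
  File "gap.py", line 20, in <module>
    I=gap(); print(I[219:232,376:391].min(-1).astype(int)); print((np.minimum(I[...,1],I[...,2])-I[...,0])[219:232,372:391].astype(int))
  File "gap.py", line 13, in gap
    rx,ry=int(round(red[0])),int(round(red[1]))
              ~~~~~^^^^^^^^
ValueError: cannot convert float NaN to integer
```

{"method": "carry_out", "body": {"commands": [[0,0.002,0,0,0,0],[0,0.002,0,0,0,0],[0,0.002,0,0,0,0],[0,0,0,0,0,0]]}}

```text
t: 13.92
ee_pos: [522.4, 333.0, 17.5]
orientation: [1.172, 1.235, -1.16]
ft_force: [0.1, 0.3, 0.6]
width: 0.4
```

```bash
python3 st.py 528 332 19; python3 -c "
from h import *
b=snap('scene','s4');crop(b,270,250,410,350,5,'s4c')"
```

```text
t 13.925 pos [522.4 333.   17.5] F [0.1 0.3 0.6] w 0.4 q [0.55 0.69 1.74 0.   0.7  0.49]
[[0.006, 0.998, 0.058], [0.005, 0.058, -0.998], [-1.0, 0.006, -0.005]] yaw -86.7
tool shift mm [-1.5  5.6  1.3]
```

View pics/s4c.png

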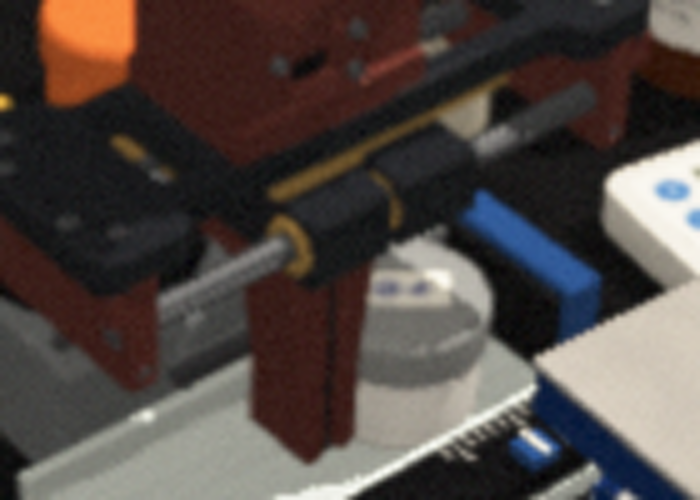

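The jar is upright, with a few mm still to go to the stop. Now fine steps, watching the force.

{"method": "carry_out", "body": {"commands": [[0,0.0015,0,0,0,0],[0,0.0015,0,0,0,0]]}}

```text
t: 14.22
ee_pos: [525.2, 333.1, 17.5]
orientation: [1.172, 1.236, -1.16]
ft_force: [-0.4, -0.7, 0.2]
width: 0.6
```

{"method": "carry_out", "body": {"commands": [[0,0.001,0,0,0,0]]}}

```text
t: 14.35
ee_pos: [526.3, 333.2, 17.5]
orientation: [1.172, 1.236, -1.16]
ft_force: [-0.1, 0.5, 0.6]
width: 0.6
```

{"method": "carry_out", "body": {"commands": [[0,0.001,0,0,0,0]]}}

```text
t: 14.48
ee_pos: [527.4, 333.2, 17.5]
orientation: [1.172, 1.236, -1.16]
ft_force: [-0.5, -0.1, -0.3]
width: 0.6
```

{"method": "carry_out", "body": {"commands": [[0,0.001,0,0,0,0]]}}

```text
t: 14.6
ee_pos: [528.4, 333.2, 17.5]
orientation: [1.172, 1.236, -1.16]
ft_force: [0.4, -0.6, 0.1]
width: 0.2
```

{"method": "carry_out", "body": {"commands": [[0,0.001,0,0,0,0]]}}

```text
t: 14.72
ee_pos: [529.5, 333.3, 17.5]
orientation: [1.172, 1.236, -1.16]
ft_force: [-1.5, -1.3, 0.4]
width: 0.6
```

```bash
python3 -c "
from h import *
b=snap('scene','s5');crop(b,330,280,400,345,8,'s5c')"
```

```text
(no output)
```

View pics/s5c.png

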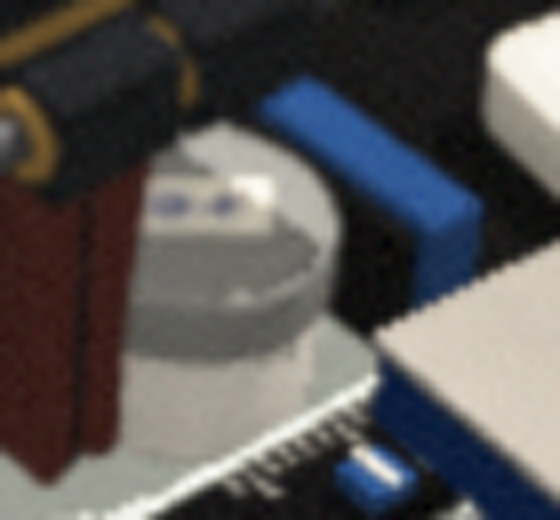

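```bash
python3 -c "
from fit import *
a=load('s5');th=np.linspace(0,2*np.pi,181)
for y in (-21,-17,-13,-9):
  e=px(a,f(np.c_[24.5*np.cos(th),y+24.5*np.sin(th),0*th+45],p));i=e[:,0].argmax();print(y,e[i].round(1))
# calibrate with first scene (jar y 47.6)
print('stop face top',px(a,f([[25,-45.4,45],[-25,-45.4,45]],p)))
print(tr(np.array([[529.5+13.5+24.5,333.5]])))"; python3 st.py
```

```text
-21 [373.3 310.1]
-17 [371.2 311.2]
-13 [369.  312.4]
-9 [366.8 313.6]
stop face top [[356.56902124 293.48511074]
 [380.98872933 311.46056502]]
[[ -0.20193403 -22.17515735]]
t 14.775 pos [529.6 333.3  17.5] F [-0.4  0.7 -0.4] w 0.4 q [0.54 0.7  1.72 0.   0.71 0.48]
[[0.005, 0.998, 0.058], [0.005, 0.058, -0.998], [-1.0, 0.006, -0.004]] yaw -86.7
```

The view still shows a small gap, about 2–4 mm by the model. I continue until the force rises.

{"method": "carry_out", "body": {"commands": [[0,0.001,0,0,0,0]]}}

```text
t: 14.9
ee_pos: [530.7, 333.4, 17.5]
orientation: [1.172, 1.236, -1.16]
ft_force: [-0.8, 0.0, 1.1]
width: 0.3
```

{"method": "carry_out", "body": {"commands": [[0,0.001,0,0,0,0]]}}

```text
t: 15.02
ee_pos: [531.7, 333.5, 17.5]
orientation: [1.172, 1.236, -1.16]
ft_force: [-0.4, -0.2, 0.4]
width: 0.5
```

{"method": "carry_out", "body": {"commands": [[0,0.001,0,0,0,0]]}}

```text
t: 15.15
ee_pos: [532.8, 333.5, 17.5]
orientation: [1.172, 1.235, -1.16]
ft_force: [-1.3, 0.2, 0.1]
width: 0.2
```

```bash
cat > cmp.py <<'E'
from h import *
import sys
A=load('s5')['pixels']; b=snap('scene',sys.argv[1]); B=b['pixels']
def ph(x0,y0,x1,y1):
    g=lambda I:cv2.cvtColor(I[y0:y1,x0:x1],cv2.COLOR_BGR2GRAY).astype(np.float32)
    return np.round(cv2.phaseCorrelate(g(A),g(B),cv2.createHanningWindow((x1-x0,y1-y0),cv2.CV_32F)),2)
print('stop shift',ph(366,286,392,312),'jar',ph(346,298,374,336))
crop(b,330,280,400,345,8,sys.argv[1]+'c')
E
python3 cmp.py s6
```

```text
Traceback (most recent call last):
  File "cmp.py", line 7, in <module>
    print('stop shift',ph(366,286,392,312),'jar',ph(346,298,374,336))
                       ~~^^^^^^^^^^^^^^^^^
  File "cmp.py", line 6, in ph
    return np.round(cv2.phaseCorrelate(g(A),g(B),cv2.createHanningWindow((x1-x0,y1-y0),cv2.CV_32F)),2)
           ~~~~~~~~^^^^^^^^^^^^^^^^^^^^^^^^^^^^^^^^^^^^^^^^^^^^^^^^^^^^^^^^^^^^^^^^^^^^^^^^^^^^^^^^^^^
ValueError: setting an array element with a sequence. The requested array has an inhomogeneous shape after 1 dimensions. The detected shape was (2,) + inhomogeneous part.
```

```bash
sed -i 's/CV_32F)),2)/CV_32F))[0],2)/; s/np.round(cv2/np.round(cv2/' cmp.py; python3 cmp.py s6
```

```text
stop shift [1.31 0.03] jar [ 1.63 -0.81]
```

{"method": "carry_out", "body": {"commands": [[0,0.001,0,0,0,0]]}}

```text
t: 15.38
ee_pos: [533.7, 333.5, 17.5]
orientation: [1.172, 1.236, -1.16]
ft_force: [-1.2, -0.9, 1.5]
width: 0.9
```

```bash
python3 cmp.py s7; python3 st.py
```

```text
stop shift [ 1.16 -0.43] jar [ 1.99 -1.39]
t 15.425 pos [533.7 333.5  17.5] F [-1.9  0.1  0.3] w 0.5 q [0.54 0.7  1.71 0.   0.72 0.48]
[[0.005, 0.998, 0.058], [0.005, 0.058, -0.998], [-1.0, 0.005, -0.004]] yaw -86.7
```

View pics/s7c.png

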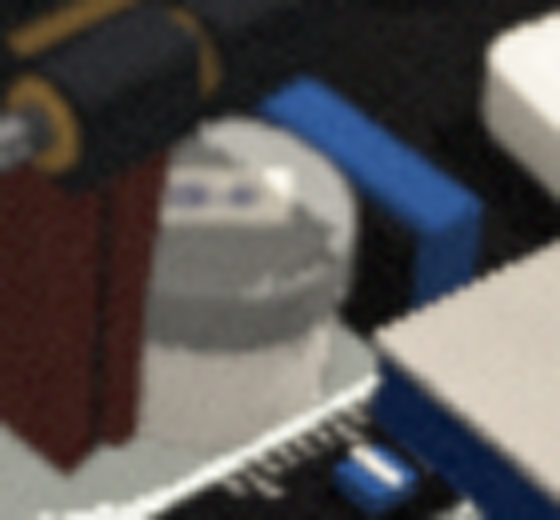

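The stop has not moved (blue corners unchanged at crop (310,78) and (480,205)) and the jar is close to it, still upright. I continue.

{"method": "carry_out", "body": {"commands": [[0,0.001,0,0,0,0]]}}

```text
t: 15.55
ee_pos: [533.9, 333.4, 17.4]
orientation: [1.171, 1.236, -1.162]
ft_force: [-5.1, 1.0, 4.2]
width: -0.0
```

{"method": "carry_out", "body": {"commands": [[0,0.001,0,0,0,0]]}}

```text
t: 15.68
ee_pos: [533.8, 333.4, 17.4]
orientation: [1.17, 1.238, -1.164]
ft_force: [-6.5, 0.4, 5.2]
width: 0.7
```

```bash
python3 cmp.py s8; python3 st.py|head -1
```

```text
stop shift [ 2.12 -0.81] jar [ 1.83 -1.43]
t 15.725 pos [533.8 333.4  17.3] F [-5.4 -0.3  4.1] w 0.4 q [0.54 0.7  1.71 0.   0.72 0.48]
```

Contact: the tool stopped at x = 533.8 mm with 5–6.5 N, below the 15 N that shifts the stop. I back off along the channel, then go up.

{"method": "carry_out", "body": {"commands": [[0,-0.003,0,0,0,0],[0,-0.01,0,0,0,0],[0,-0.02,0,0,0,0],[0,-0.01,0,0,0,0],[-0.03,0,0,0,0,0],[-0.05,0,0,0,0,0],[-0.05,0,0,0,0,0],[0,0,0,0,0,0]]}}

```text
t: 16.73
ee_pos: [488.7, 330.5, 150.5]
orientation: [1.171, 1.236, -1.161]
ft_force: [0.3, -0.4, -0.1]
width: 0.4
```

{"method": "carry_out", "body": {"commands": [[-0.02,-0.05,0,0,0,0],[-0.02,-0.05,0,0,0,0],[0,-0.03,0.01,0,0,0],[0,0,0,0,0,0],[0,0,0,0,0,0]]}}

```text
t: 17.35
ee_pos: [355.5, 311.5, 187.1]
orientation: [1.169, 1.236, -1.163]
ft_force: [-0.7, 0.5, -0.2]
width: 0.6
```

```bash
python3 -W ignore gap.py | grep -E 'tip|line'; python3 st.py|head -1; python3 -c "
from h import *
a=snap('scene','s9');b=snap('top','t9')
A=cv2.resize(a['pixels'][240:360,200:420],None,fx=3.5,fy=3.5,interpolation=2)[:, :560]
c=cv2.resize(a['pixels'][270:345,320:400],(400,375),interpolation=2); d=cv2.resize(b['pixels'][205:305,320:400],(300,375),interpolation=2)
cv2.imwrite('pics/end.png',np.hstack([c,d]))"
```

```text
line [384.75 224.05] [[-48.   -53.48]]
tip 380 224.27 [[-37.99 -53.42]]
tip 381 224.28 [[-40.09 -53.31]]
tip 382 224.27 [[-42.19 -53.24]]
line 383 224.05 [[-44.32 -53.63]]
line 384 224.05 [[-46.42 -53.55]]
line 385 224.04 [[-48.52 -53.48]]
line 386 224.03 [[-50.63 -53.42]]
t 17.65 pos [355.4 311.2 187.1] F [0.6 0.5 0.6] w 0.4 q [0.69 0.25 1.99 0.   0.9  0.64]
```

View pics/end.png

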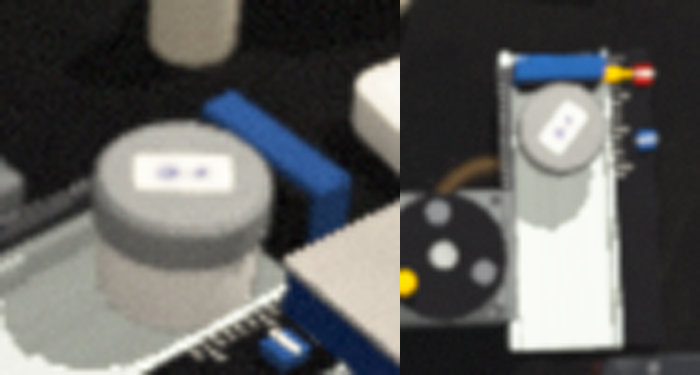

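```bash
python3 -c "
from fit import *
t=load('t9'); print(tr(w(t,[[362.5,238.7]],50)), 'expected y',-53.3+8+24.5)
g=lambda n:cv2.cvtColor(load(n)['pixels'][300:334,356:378],cv2.COLOR_BGR2GRAY).astype(np.float32)
print(cv2.phaseCorrelate(g('s8'),g('s9')), np.abs(g('s8')-g('s9')).mean(), np.abs(g('s7')-g('s9')).mean())
ctrl.close_job()"
```

```text
[[  3.01753804 -20.98704785]] expected y -20.799999999999997
((-0.051769909790332136, -0.2001047785475798), 0.8790198354809372) 22.295454 22.085562
the job is handed in; nothing more can be done
```

The pointer is on the red mark, the jar is against the stop and upright, and the job is handed in at about 17.7 s of the 54 s allowed.

- **Wheel:** I gripped the crank pin and turned the wheel about 235° clockwise, moving the pointer about 20 mm towards the red mark.
- **Pointer:** The top camera put it 0.2 to 0.5 mm from the red line after I released the pin. It read the same at the end, after the push.
- **Jar:** I pushed it low along the channel with the fingers closed until the tool stopped at 5–6.5 N. That is below the roughly 15 N that shifts the stop. I then backed the arm off, clear of everything.
- **Last checks:**
  - The jar is at track y −21.0 mm, where touching the stop would put it at −20.8 mm.
  - It measured 3 mm sideways, inside the 6 mm limit. That figure includes about 2 mm of camera offset, because the jar read 2.2 mm sideways at the start too.
  - It stands upright in the last picture. The arm never came near the timer, stopper or weight, though I did not measure their positions again at the end.
- **What disagreed:**
  - In the scene camera the stop appeared a few pixels from where my fit of the track put it. I relied on contact force and the top view instead.
  - The image comparison meant to show whether the stop or jar shifted was too noisy to use for the stop. For the jar it showed no move when I backed off.

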